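# Press the proud lids of the gauge pin tubs home

### The job

Of the three clear tubs of gauge pins with blue press-on lids, two have lids that are not fully on: an orange seal ring shows under them. Press those two lids down until they are fully home, and leave all three tubs standing upright where they are.

Things in the scene. Friction and masses are not known exactly. Their poses are not given: they have to be found in the camera images.
- tub_1_lid (a point): Top centre of the lid of one of three identical tubs: clear round pot 61 mm across with steel pins inside, blue ribbed press-on lid 66 mm across, 17 mm thick. Origin on the lid's flat upper face, moves with the lid; z up along the tub's axis. It is 82 mm above the bench when the lid is home, 91 to 94 mm when proud (orange seal ring then shows between lid and pot).
- tub_2_lid (a point): The same point of the second tub. Which of the tubs stands where changes from run to run. A lid slides straight down on its pot against a steady friction of about 6 N, over 9 to 12 mm, to a hard stop where it is home; it stays where it is pushed and does not spring back.
- tub_3_lid (a point): The same point of the third tub. The tubs are loose and stand on the bench; each weighs 0.5 to 0.8 kg and does not tip if pressed within 20 mm of its centre.
Things that resemble listed ones, but are neither listed nor needed, are in the scene too. What is shaped like the part that bears tub_2_lid but brown is not meant.

How it is judged:
At the end, for the whole second after the job is handed in: All three lids are fully home (lid top less than 84.5 mm above the bench, i.e. less than 2.5 mm from its seat), each tub upright within about 6 degrees and each lid's centre within 35 mm of where it was at the start (height (world z) of each of tub_1_lid, tub_2_lid, tub_3_lid below 0.0845 m and angle between each of tub_1_lid, tub_2_lid, tub_3_lid's own z axis and vertical below 0.1 rad and distance of each of tub_1_lid, tub_2_lid, tub_3_lid from where it was at the start of the episode below 0.035 m); the robot touches nothing.
It also fails if it takes over 32 s, if anything falls off the work surface, if the arm or the gripper's body presses on something with over 40 N, if the wrist force passes 120 N, or if a joint passes its speed limit or range.

### The arm

A 7-joint arm with a two-finger parallel gripper is mounted at the origin on a cart in front of the work surface, level with it; the furniture and walls round the work are solid. World frame = base frame: x ahead of the robot, y to its left, z up, the work surface at z = 0. Lengths are in m, angles in rad, forces in N, time in s.
With the tool pointing down it reaches from about 0.4 to 0.925 m from the base axis. Payload 5.6 kg.
Tool frame: the origin (TCP) lies at the very end of the fingers, on their centre line; the grasp point (between the pads) lies 19 mm behind it; z points along the fingers, y is the direction in which the jaws open and shut (so a half turn about z gives the same grasp; the last joint's range is limited). The gripper opens to 85 mm and grips with 20 to 120 N. Pads are 22 mm wide; open, the fingers measure 114 mm over their backs; the gripper's body (76 mm by 85 mm) begins 54 mm behind the grasp point. The pads swing forward as they close: fully open they stand 13 mm farther back than shut.
Start: joints at [-1.157, 0.468, -0.012, 1.603, 0.006, 1.071, -0.056], TCP at [0.287, 0.583, 0.231] pointing down, gripper open.
Joint ranges: [-2.53, 2.53], [-0.31, 2.02], [-1.57, 1.55], [0.28, 2.44], [-1.29, 4.43], [0.15, 1.84], [-2.92, 2.92]. Speed limits (rad/s): [2.57, 2.57, 3.14, 3.14, 3.14, 3.14, 3.14].

### API

Orientations are given as [roll, pitch, yaw] about the fixed x, y, z axes, in that order (R = Rz(yaw) Ry(pitch) Rx(roll)).
In Python, from plant import robot, cams gives the robot as it stands. The module is installed in compiled form; this text tells all that it offers.
- The arm moves only by the tool play_rows, never from a script. Its argument "plan" is a list of rows, each an object with "offset": the shift along the tool's x, y, z each as a share of 0.1 m, from -1 to 1, a list of three; "rot": the turn, a rotation vector about the tool's x, y, z each as a share of 360 degrees, from -1 to 1, a list of three; "fingers": the opening, from -1 (shut) to 1 (fully open). In form: [{"offset": [dx, dy, dz], "rot": [ax, ay, az], "fingers": fingers}, ...]. A call has 1 to 8 rows; each row is the pose to reach, as a shift and turn from the pose commanded when the call began, along the tool's axes at that moment, turning the shorter way round; what a row does not reach only later rows make up. A row lasts 1/12 s, in which the tool goes at most 41.7 mm and 7.16 degrees, less where a joint would pass 70% of its speed; a pose out of reach is approached as far as the arm can. A call with a number of a shift or a turn outside -1 to 1 is refused whole. A call with a gripper value outside its range is refused whole. The fingers move at their own pace and stop on an object; the grip force is fixed at half the most. Time passes only in rows, so rows that repeat a pose let the fingers close. It gives the time, the measured TCP pose, the force and the opening at its end, in the units of the state.
- robot.read_state(): the state, without advancing time (a new reading comes with each control period).
- cams.get_image(name): name is "scene" or "top"; returns a dict with "pixels" (384x512x3 uint8, red, green, blue), "depth" (384x512 float32, m along the optical axis (not along the pixel's ray), 0 where there is no reading), "fx", "fy", "cx", "cy" (pixels), "R" (3x3) and "t" (3): a world point X has camera coordinates R X + t. Camera axes: x right, y down, z forward; pixel columns grow to the right and rows downward; lengths in m; the calibration is good to about 2 mm. A picture is of the moment at which its call begins.
- robot.finish_job(): hands the job in, once; it reports no verdict.
The state is a dict: "time_s": time; "joint_pos": joint angles; "joint_vel": joint speeds; "tau": joint torques, N m; "tcp_pos": TCP position; "orientation": TCP orientation; "contact_force": force on the tool from outside, world axes, zero at the start; "moment": the same for the moment, N m; "gripper_width": finger opening in m.
Only numpy, scipy, OpenCV 4.12 (cv2) and the standard library are available. Lean on these libraries where they do the work, as an engineer would, in place of code of your own. Each camera call takes 0.05 s, during which the arm holds its last target.

## Working session

There is one attempt and no reset: what is moved stays moved. The work goes in short steps, Python scripts to look and compute and a tool call to move; the robot and the scene stay as the last step left them, time stands still between calls to the robot, and variables do not carry over. Pictures are saved under pics/ and viewed, and the job is handed in when it is done.

Besides the shell and the picture viewer there is one more tool, called after ">>>" in YAML: its name, and indented under it one key for each argument. play_rows: Moves the arm, as the interface text tells. Its arguments: {"type":"object","properties":{"plan":{"type":"array"}},"required":["plan"]}

```bash
mkdir -p pics; python3 - <<'E'
from plant import robot,cams
import cv2,numpy as np,pickle
s=robot.read_state();print(s)
for n in("scene","top"):
    i=cams.get_image(n);pickle.dump(i,open(n+".pkl","wb"))
    cv2.imwrite(f"pics/{n}0.png",cv2.resize(i["pixels"][:,:,::-1],(800,600),interpolation=cv2.INTER_CUBIC))
    print(n,i["fx"],i["cx"],i["cy"],i["R"],i["t"])
E
```

```text
{'time_s': 0.0, 'joint_pos': array([-1.15700338,  0.46842977, -0.01158869,  1.60366915,  0.00598384,
        1.07138803, -0.05632164]), 'joint_vel': array([ 0.00195766,  0.00093323, -0.00033923,  0.00105147, -0.00207764,
       -0.00018515,  0.00065235]), 'tau': array([-1.74328593e-04, -5.32381189e+01,  2.15500809e-02, -2.51310754e+01,
        1.14625582e-02,  7.64017022e-03, -6.82361208e-07]), 'tcp_pos': array([0.28650649, 0.58280146, 0.23028535]), 'orientation': array([-3.13973674e+00,  1.20289571e-04,  2.68469409e+00]), 'contact_force': array([-0.10229397, -0.98857539, -0.43534128]), 'moment': array([ 0.04341763,  0.03828571, -0.01241398]), 'gripper_width': 0.08569045783449875}
scene 493.0886554746623 250.0584484390632 192.27628857087052 [[-0.13099886 -0.99130164 -0.01266357]
 [-0.43008453  0.06833471 -0.90019868]
 [ 0.89323378 -0.11247859 -0.43529527]] [0.2812684  0.27518757 1.11910952]
top 448.21831039397426 254.66392196020286 185.92417407903773 [[ 0.01055468 -0.99972482 -0.02094936]
 [-0.99785237 -0.00917583 -0.0648571 ]
 [ 0.06464702  0.02158891 -0.99767464]] [0.21738758 0.55195068 1.30369038]
```

View pics/scene0.png

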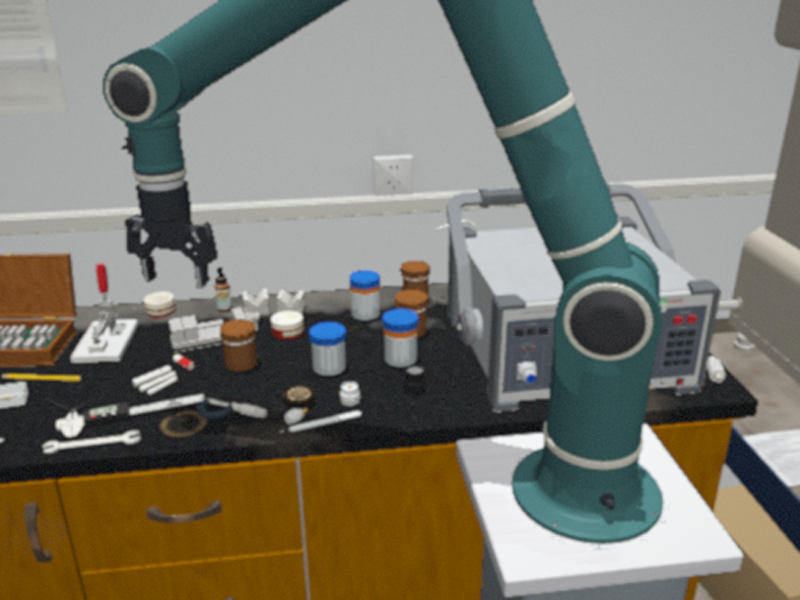

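View pics/top0.png

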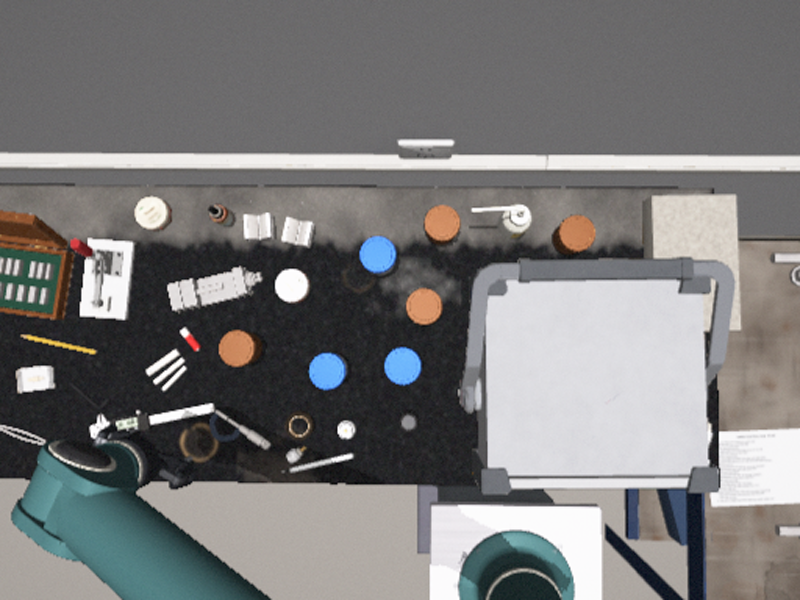

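Three blue lids in the scene view (800x600): A (365,280), B (327,335), C (400,322). The brown ones are not meant. I'll measure them and enlarge to see the orange rings.

```bash
cat > h.py <<'E'
import cv2,numpy as np
def lids(i):
    hsv=cv2.cvtColor(i["pixels"],cv2.COLOR_RGB2HSV)
    m=cv2.inRange(hsv,(100,150,80),(125,255,255))
    n,l,st,c=cv2.connectedComponentsWithStats(m)
    out=[]
    for k in range(1,n):
        if st[k,4]<150: continue
        v,u=np.where(l==k); d=i["depth"][v,u]; ok=d>0;u,v,d=u[ok],v[ok],d[ok]
        P=np.c_[(u-i["cx"])/i["fx"]*d,(v-i["cy"])/i["fy"]*d,d]
        W=(P-i["t"])@i["R"]
        z=np.percentile(W[:,2],80 if st[k,4]>0 else 50); 
        med=np.median(W[:,2]); t=W[abs(W[:,2]-med)<.006]
        (cx,cy),r=cv2.minEnclosingCircle(t[:,:2].astype(np.float32))
        out.append((c[k].round(),st[k,4],"medz",med.round(4),"p80",z.round(4),"mean",t.mean(0).round(4),"circ",round(cx,4),round(cy,4),round(r,4)))
    return out
E
python3 - <<'E'
import pickle,cv2
from h import *
for n in("top","scene"):
    i=pickle.load(open(n+".pkl","rb"))
    for o in lids(i): print(n,*o)
    if n=="scene":
        cv2.imwrite("pics/crop.png",cv2.resize(i["pixels"][165:250,180:290,::-1],None,fx=7,fy=7,interpolation=cv2.INTER_CUBIC))
    else:
        W=None
        d=i["depth"];v,u=np.mgrid[0:384,0:512]
        W=(np.stack([(u-i["cx"])/i["fx"]*d,(v-i["cy"])/i["fy"]*d,d],-1)-i["t"])@i["R"]
        for a,b in [(277,195),(282,143),(400,250),(310,225),(230,210),(298,172)]: print((a,b),W[b,a].round(4))
E
```

```text
top [242. 162.] 175 medz 0.0929 p80 0.0958 mean [0.6143 0.2597 0.0934] circ 0.6119 0.2601 0.0329
top [208. 238.] 189 medz 0.0829 p80 0.0855 mean [0.4011 0.3527 0.0834] circ 0.4021 0.3487 0.033
(277, 195) [0.5205 0.1586 0.0878]
(282, 143) [0.6677 0.1455 0.0851]
(400, 250) [ 0.3798 -0.1495  0.1942]
(310, 225) [0.4401 0.0769 0.1911]
(230, 210) [0.4782 0.2961 0.0027]
(298, 172) [0.5938 0.094  0.0035]
scene [233. 178.] 161 medz 0.0905 p80 0.0922 mean [0.6    0.2595 0.0906] circ 0.6017 0.2603 0.0326
scene [255. 204.] 270 medz 0.0919 p80 0.0937 mean [0.4044 0.2123 0.092 ] circ 0.4096 0.2128 0.0374
scene [209. 213.] 319 medz 0.0795 p80 0.0815 mean [0.3939 0.3464 0.0802] circ 0.3994 0.3458 0.0368
```

View pics/crop.png

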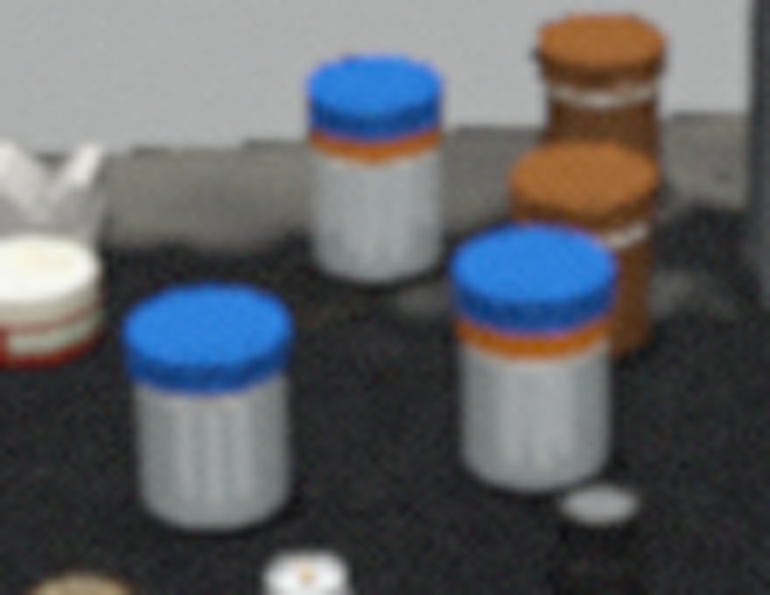

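The crop shows an orange ring under A (375,145) and C (530,335). B, at (210,390), has none and is home. So the targets are A and C. Next I'll get their centres from the top view.

```bash
python3 - <<'E'
import pickle
from h import *
i=pickle.load(open("top.pkl","rb"))
hsv=cv2.cvtColor(i["pixels"],cv2.COLOR_RGB2HSV)
m=cv2.inRange(hsv,(98,110,120),(125,255,255))
n,l,st,c=cv2.connectedComponentsWithStats(m)
for k in range(1,n):
    if st[k,4]<100: continue
    v,u=np.where(l==k); d=i["depth"][v,u]
    W=(np.c_[(u-i["cx"])/i["fx"]*d,(v-i["cy"])/i["fy"]*d,d]-i["t"])@i["R"]
    t=W[W[:,2]>.07]
    (cx,cy),r=cv2.minEnclosingCircle(t[:,:2].astype(np.float32))
    print(c[k].round(1),st[k,4],t.mean(0).round(4),np.median(t[:,2]),cx,cy,r)
E
```

```text
[241.4 162.5] 444 [0.6102 0.2591 0.0995] 0.09401725980377995 0.5536404848098755 0.23029759526252747 0.09654080867767334
[257.4 233.9] 461 [0.4134 0.2125 0.0986] 0.09563745100488212 0.42364197969436646 0.2083796262741089 0.043041493743658066
[208.9 237.1] 446 [0.4022 0.3472 0.0895] 0.08372616700953085 0.42700666189193726 0.2863275408744812 0.09940505027770996
```

>>> play_rows:
  plan:
    - {"offset": [-0.92,-0.92,0],"rot": [0,0,0],"fingers": -1}
    - {"offset": [-0.92,-0.92,0],"rot": [0,0,0],"fingers": -1}
    - {"offset": [-0.92,-0.92,0],"rot": [0,0,0],"fingers": -1}
    - {"offset": [-0.92,-0.92,0],"rot": [0,0,0],"fingers": -1}
    - {"offset": [-0.92,-0.92,0],"rot": [0,0,0],"fingers": -1}

```text
time_s: 0.52
tcp_pos: [0.3306, 0.4571, 0.2313]
orientation: [-3.141, 0.001, 2.679]
contact_force: [0.2, 1.7, 0.7]
gripper_width: 0.0258
```

>>> play_rows:
  plan:
    - {"offset": [-0.92,-0.92,0],"rot": [0,0,0],"fingers": -1}
    - {"offset": [-0.92,-0.92,0],"rot": [0,0,0],"fingers": -1}
    - {"offset": [-0.92,-0.92,0],"rot": [0,0,0],"fingers": -1}
    - {"offset": [-0.92,-0.92,0],"rot": [0,0,0],"fingers": -1}
    - {"offset": [-0.92,-0.92,0],"rot": [0,0,0],"fingers": -1}

```text
time_s: 0.93
tcp_pos: [0.3716, 0.3358, 0.2315]
orientation: [3.141, 0.0, 2.681]
contact_force: [-0.5, 0.4, 0.5]
gripper_width: -0.0001
```

>>> play_rows:
  plan:
    - {"offset": [-0.92,-0.92,0],"rot": [0,0,0],"fingers": -1}
    - {"offset": [-0.92,-0.92,0],"rot": [0,0,0],"fingers": -1}
    - {"offset": [-0.92,-0.92,0],"rot": [0,0,0],"fingers": -1}
    - {"offset": [-0.92,-0.92,0],"rot": [0,0,0],"fingers": -1}
    - {"offset": [-0.92,-0.92,0],"rot": [0,0,0],"fingers": -1}
    - {"offset": [-0.92,-0.92,0],"rot": [0,0,0],"fingers": -1}

```text
time_s: 1.43
tcp_pos: [0.4124, 0.2164, 0.2314]
orientation: [3.14, -0.0, 2.687]
contact_force: [-0.3, -0.0, -0.6]
gripper_width: -0.0002
```

>>> play_rows:
  plan:
    - {"offset": [-0.02,-0.03,0.4],"rot": [0,0,0],"fingers": -1}
    - {"offset": [-0.02,-0.03,0.8],"rot": [0,0,0],"fingers": -1}
    - {"offset": [-0.02,-0.03,1.0],"rot": [0,0,0],"fingers": -1}
    - {"offset": [-0.02,-0.03,1.0],"rot": [0,0,0],"fingers": -1}
    - {"offset": [-0.02,-0.03,1.0],"rot": [0,0,0],"fingers": -1}

```text
time_s: 1.85
tcp_pos: [0.4122, 0.2125, 0.1307]
orientation: [-3.14, -0.002, 2.688]
contact_force: [0.8, 0.5, 0.7]
gripper_width: 0.0004
```

```bash
python3 - <<'E'
from plant import robot,cams
import cv2
print(robot.read_state()["tcp_pos"])
i=cams.get_image("scene")
cv2.imwrite("pics/c1.png",cv2.resize(i["pixels"][130:250,180:330,::-1],None,fx=5,fy=5,interpolation=cv2.INTER_CUBIC))
E
```

```text
[0.41219675 0.21247618 0.13065551]
```

View pics/c1.png

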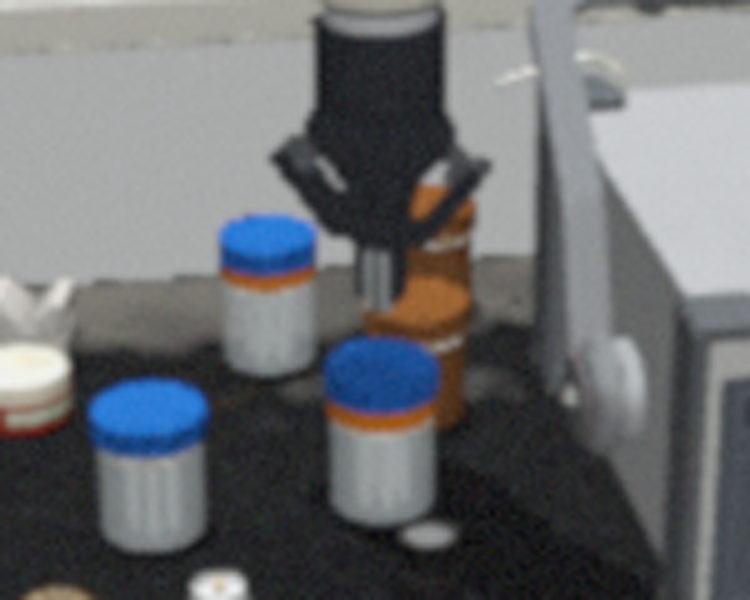

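The closed fingers, tip at (378,305), are centred over lid C at (380,375). Pressing now in small steps, from z 0.131 down to about 0.086 to begin with.

>>> play_rows:
  plan:
    - {"offset": [0,0,0.2],"rot": [0,0,0],"fingers": -1}
    - {"offset": [0,0,0.32],"rot": [0,0,0],"fingers": -1}
    - {"offset": [0,0,0.36],"rot": [0,0,0],"fingers": -1}
    - {"offset": [0,0,0.39],"rot": [0,0,0],"fingers": -1}
    - {"offset": [0,0,0.42],"rot": [0,0,0],"fingers": -1}
    - {"offset": [0,0,0.45],"rot": [0,0,0],"fingers": -1}
    - {"offset": [0,0,0.45],"rot": [0,0,0],"fingers": -1}

```text
time_s: 2.48
tcp_pos: [0.4139, 0.2115, 0.0875]
orientation: [3.139, 0.001, 2.685]
contact_force: [-1.0, 0.1, -0.1]
gripper_width: -0.0001
```

>>> play_rows:
  plan:
    - {"offset": [0,0,0.015],"rot": [0,0,0],"fingers": -1}
    - {"offset": [0,0,0.03],"rot": [0,0,0],"fingers": -1}
    - {"offset": [0,0,0.03],"rot": [0,0,0],"fingers": -1}
    - {"offset": [0,0,0.03],"rot": [0,0,0],"fingers": -1}

```text
time_s: 2.82
tcp_pos: [0.414, 0.2114, 0.0844]
orientation: [3.139, 0.001, 2.685]
contact_force: [-1.5, 0.5, 5.1]
gripper_width: 0.0001
```

>>> play_rows:
  plan:
    - {"offset": [0,0,0.01],"rot": [0,0,0],"fingers": -1}
    - {"offset": [0,0,0.02],"rot": [0,0,0],"fingers": -1}
    - {"offset": [0,0,0.02],"rot": [0,0,0],"fingers": -1}
    - {"offset": [0,0,0.02],"rot": [0,0,0],"fingers": -1}

```text
time_s: 3.15
tcp_pos: [0.414, 0.2113, 0.0822]
orientation: [3.139, 0.001, 2.685]
contact_force: [-1.0, 1.9, 5.2]
gripper_width: 0.0
```

>>> play_rows:
  plan:
    - {"offset": [0,0,0.01],"rot": [0,0,0],"fingers": -1}
    - {"offset": [0,0,0.01],"rot": [0,0,0],"fingers": -1}
    - {"offset": [0,0,0.01],"rot": [0,0,0],"fingers": -1}

```text
time_s: 3.4
tcp_pos: [0.414, 0.2114, 0.082]
orientation: [3.139, 0.001, 2.685]
contact_force: [-3.5, 1.5, 14.7]
gripper_width: -0.0
```

Force rose to 15 N at z = 0.082, so lid C is on its stop. Lifting and moving to A.

>>> play_rows:
  plan:
    - {"offset": [0,0,-0.1],"rot": [0,0,0],"fingers": -1}
    - {"offset": [0,0,-0.4],"rot": [0,0,0],"fingers": -1}
    - {"offset": [0,0,-0.7],"rot": [0,0,0],"fingers": -1}
    - {"offset": [0,0,-0.7],"rot": [0,0,0],"fingers": -1}

```text
time_s: 3.73
tcp_pos: [0.4162, 0.2115, 0.1551]
orientation: [3.134, 0.005, 2.684]
contact_force: [1.2, 0.2, 0.1]
gripper_width: 0.0005
```

>>> play_rows:
  plan:
    - {"offset": [-0.77,0.65,0],"rot": [0,0,0],"fingers": -1}
    - {"offset": [-0.77,0.65,0],"rot": [0,0,0],"fingers": -1}
    - {"offset": [-0.77,0.65,0],"rot": [0,0,0],"fingers": -1}
    - {"offset": [-0.77,0.65,0],"rot": [0,0,0],"fingers": -1}
    - {"offset": [-0.77,0.65,0],"rot": [0,0,0],"fingers": -1}

```text
time_s: 4.15
tcp_pos: [0.5112, 0.234, 0.1497]
orientation: [-3.14, -0.0, 2.684]
contact_force: [-0.4, 0.2, -0.6]
gripper_width: -0.0001
```

>>> play_rows:
  plan:
    - {"offset": [-0.77,0.65,0],"rot": [0,0,0],"fingers": -1}
    - {"offset": [-0.77,0.65,0],"rot": [0,0,0],"fingers": -1}
    - {"offset": [-0.77,0.65,0],"rot": [0,0,0],"fingers": -1}
    - {"offset": [-0.77,0.65,0],"rot": [0,0,0],"fingers": -1}
    - {"offset": [-0.77,0.65,0],"rot": [0,0,0],"fingers": -1}
    - {"offset": [-0.77,0.65,0],"rot": [0,0,0],"fingers": -1}

```text
time_s: 4.65
tcp_pos: [0.6069, 0.2586, 0.1498]
orientation: [-3.14, -0.002, 2.685]
contact_force: [0.2, 0.4, 0.7]
gripper_width: 0.0005
```

```bash
python3 - <<'E'
from plant import robot,cams
import cv2,numpy as np
print(robot.read_state()["tcp_pos"])
for n,a in(("scene",(130,250,170,320)),("top",(100,270,150,350))):
    i=cams.get_image(n);b=i["pixels"][a[0]:a[1],a[2]:a[3],::-1]
    cv2.imwrite(f"pics/d_{n}.png",cv2.resize(b,None,fx=4,fy=3.5 if 0 else 4,interpolation=cv2.INTER_CUBIC)[:600])
E
```

```text
[0.60689123 0.2586408  0.1497674 ]
```

View pics/d_scene.png

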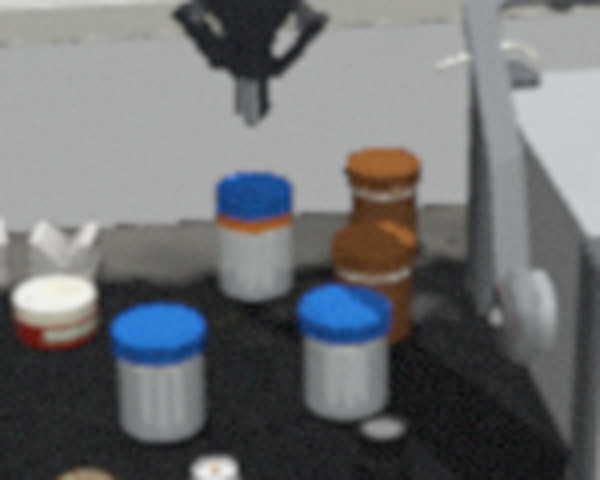

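Lid C at (345,310) shows no orange any more. The fingertip at (252,120) is over lid A at (255,190). Pressing A.

>>> play_rows:
  plan:
    - {"offset": [0,0,0.3],"rot": [0,0,0],"fingers": -1}
    - {"offset": [0,0,0.5],"rot": [0,0,0],"fingers": -1}
    - {"offset": [0,0,0.55],"rot": [0,0,0],"fingers": -1}
    - {"offset": [0,0,0.58],"rot": [0,0,0],"fingers": -1}
    - {"offset": [0,0,0.61],"rot": [0,0,0],"fingers": -1}
    - {"offset": [0,0,0.64],"rot": [0,0,0],"fingers": -1}
    - {"offset": [0,0,0.64],"rot": [0,0,0],"fingers": -1}

```text
time_s: 5.33
tcp_pos: [0.6085, 0.2592, 0.0877]
orientation: [3.141, 0.0, 2.685]
contact_force: [-0.2, 0.4, 0.9]
gripper_width: -0.0
```

>>> play_rows:
  plan:
    - {"offset": [0,0,0.015],"rot": [0,0,0],"fingers": -1}
    - {"offset": [0,0,0.03],"rot": [0,0,0],"fingers": -1}
    - {"offset": [0,0,0.03],"rot": [0,0,0],"fingers": -1}
    - {"offset": [0,0,0.03],"rot": [0,0,0],"fingers": -1}

```text
time_s: 5.67
tcp_pos: [0.6099, 0.2597, 0.0849]
orientation: [3.139, 0.002, 2.685]
contact_force: [-1.1, 1.2, 6.0]
gripper_width: 0.0002
```

>>> play_rows:
  plan:
    - {"offset": [0,0,0.01],"rot": [0,0,0],"fingers": -1}
    - {"offset": [0,0,0.02],"rot": [0,0,0],"fingers": -1}
    - {"offset": [0,0,0.02],"rot": [0,0,0],"fingers": -1}
    - {"offset": [0,0,0.02],"rot": [0,0,0],"fingers": -1}

```text
time_s: 6.0
tcp_pos: [0.6098, 0.2597, 0.0827]
orientation: [3.139, 0.002, 2.685]
contact_force: [0.1, 0.5, 5.6]
gripper_width: 0.0003
```

>>> play_rows:
  plan:
    - {"offset": [0,0,0.01],"rot": [0,0,0],"fingers": -1}
    - {"offset": [0,0,0.015],"rot": [0,0,0],"fingers": -1}
    - {"offset": [0,0,0.015],"rot": [0,0,0],"fingers": -1}
    - {"offset": [0,0,0.015],"rot": [0,0,0],"fingers": -1}

```text
time_s: 6.33
tcp_pos: [0.6099, 0.2597, 0.0821]
orientation: [3.139, 0.002, 2.685]
contact_force: [-2.7, -0.1, 10.6]
gripper_width: 0.0002
```

>>> play_rows:
  plan:
    - {"offset": [0,0,-0.1],"rot": [0,0,0],"fingers": -1}
    - {"offset": [0,0,-0.4],"rot": [0,0,0],"fingers": -1}
    - {"offset": [0,0,-0.8],"rot": [0,0,0],"fingers": -1}
    - {"offset": [0,0,-1.0],"rot": [0,0,0],"fingers": -1}
    - {"offset": [0,0,-1.0],"rot": [0,0,0],"fingers": -1}
    - {"offset": [0,0,-1.0],"rot": [0,0,0],"fingers": -1}
    - {"offset": [0,0,-1.0],"rot": [0,0,0],"fingers": -1}

```text
time_s: 6.92
tcp_pos: [0.608, 0.2588, 0.1792]
orientation: [-3.141, -0.001, 2.685]
contact_force: [-0.7, -0.2, 0.2]
gripper_width: 0.0004
```

```bash
python3 - <<'E'
from plant import robot,cams
from h import *
i=cams.get_image("scene")
for o in lids(i): print(*o)
cv2.imwrite("pics/e.png",cv2.resize(i["pixels"][130:250,170:320,::-1],None,fx=5,fy=5,interpolation=cv2.INTER_CUBIC))
E
```

```text
[233. 181.] 154 medz 0.0799 p80 0.0814 mean [0.5997 0.259  0.0801] circ 0.604 0.2583 0.0312
[255. 208.] 270 medz 0.08 p80 0.0816 mean [0.4049 0.2126 0.0803] circ 0.4104 0.2141 0.0356
[209. 213.] 319 medz 0.0796 p80 0.0817 mean [0.3931 0.3464 0.0801] circ 0.397 0.3451 0.0349
```

View pics/e.png

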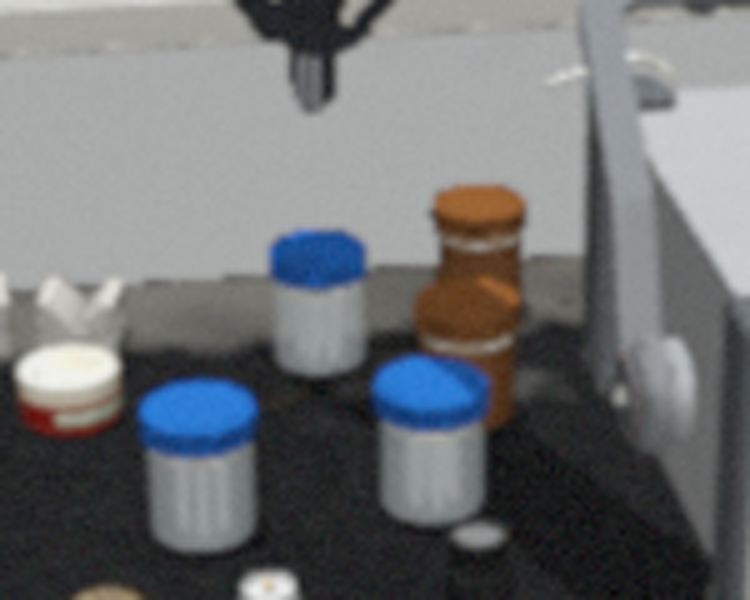

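All three lids, at (318,258), (430,390) and (198,415), sit at the same height with no orange showing. The tubs are upright and the gripper is clear of everything.

```bash
python3 -c "
from plant import robot
print(robot.finish_job())"
```

```text
the job is handed in; nothing more can be done
None
```

I pressed both proud lids, at about (0.414, 0.212) and (0.609, 0.259), down to their stops with the closed fingers. I left the third tub alone because its lid was already home, and handed the job in at about 7 s.

- **Pressing:** each lid slid at about 5–6 N. The force then rose to 15 N on the first lid and 11 N on the second, with the fingertip at z ≈ 0.082 m both times.
- **Final picture:** all three lids read the same height in the scene camera, about 0.080 m, with no orange showing. The tubs are upright and within a few millimetres of where they started, and the gripper is about 10 cm above the nearest lid.
- **Disagreement:** the camera heights read about 2 mm below the fingertip height, which is within the stated calibration error. In the first pictures, the top camera read up to about 4 mm higher than the scene camera on the same lids. I did not use the top camera for the final check.

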